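Find the rocking canister lid and lock it home

ROBOT

A 6-joint arm with a two-finger parallel gripper is mounted at the origin on the work surface. World frame = base frame: x ahead of the robot, y to its left, z up, the work surface at z = 0. Lengths are in mm, angles in degrees, forces in N, time in s.
With the tool pointing down it reaches from about 375 to 975 mm from the base axis. Payload 3.8 kg.
Tool frame: the origin (TCP) lies on the centre line of the jaws, within the pads' length; the fingertips stand ctrl.tips_ahead ahead of it and the grasp point (between the pads) lies 3 mm ahead of it (ctrl.tips_ahead is the distance from the TCP to the fingertips, in mm); z points along the fingers, y is the direction in which the jaws open and shut (so a half turn about z gives the same grasp; the last joint's range is limited). The gripper opens to 85 mm and grips with 20 to 120 N. Pads are 22 mm wide; open, the fingers measure 114 mm over their backs; the gripper's body (76 mm by 85 mm) begins 54 mm behind the grasp point. The pads swing forward as they close: fully open they stand 13 mm farther back than shut.
Start: joints at [66.125, 15.12, 91.902, -0, 72.978, -2.114], TCP at [250.243, 626.894, 219.88] pointing down, gripper open.
Joint ranges: [-150.88, 150.88], [-54.13, 125.18], [17.81, 147.31], [-75.09, 255.09], [0, 152.58], [-146.25, 146.25]. Speed limits (degrees/s): [147.25, 147.25, 180, 180, 180, 180].

INTERFACE

Orientations are given as [roll, pitch, yaw] about the fixed x, y, z axes, in that order (R = Rz(yaw) Ry(pitch) Rx(roll)).
In Python, from workcell import ctrl, eyes, ticket gives the robot as it stands.
- The arm moves only by the shell command python3 -m handwheel 'ROWS'. ROWS is JSON, a list that holds one entry, the list of rows, each a list of 7 numbers: the shift along the tool's x, y, z in cm, then the turn, a rotation vector about the tool's x, y, z in degrees, then the closure, from 0 (fully open) to 1 (shut). A call has exactly 5 rows; each row shifts and turns the commanded pose from where the row before left it, along the tool's axes as they then stand; what a row does not reach is not made up. A row lasts 1/10 s, in which the tool goes at most 50 mm and 8.59 degrees, less where a joint would pass 70% of its speed; a pose out of reach is approached as far as the arm can. A call with a gripper value outside its range is refused whole. The fingers move at their own pace and stop on an object; the grip force is fixed at half the most. Time passes only in rows, so rows that do not move let the fingers close, or fill a call up. It gives the time, the measured TCP pose, the force and the opening at its end, in the units of the state.
- ctrl.get_state(): the state, without advancing time (a new reading comes with each control period).
- eyes.snapshot(name): name is "scene" or "top" or "wrist"; returns (picture, depth): 420x560x3 uint8, red, green, blue; 420x560 float32, mm along the optical axis (not along the pixel's ray), 0 where there is no reading.
- eyes.get_calibration(name): a dict with "mtx" (3x3 intrinsics, pixels), "R" (3x3) and "t" (3): a world point X has camera coordinates R X + t. Camera axes: x right, y down, z forward; pixel columns grow to the right and rows downward; lengths in mm; the calibration is good to about 2 mm. A picture is of the moment at which its call begins: read the wrist's pose just before it. get_calibration takes no time and is no camera call; for the wrist camera it gives the pose at the moment of the call.
- ticket.sign_off(): hands the job in, once; it reports no verdict.
The state is a dict: "t": time; "q": joint angles; "joint_vel": joint speeds; "tau": joint torques, N m; "eef_pos": TCP position; "ee_rot": TCP orientation; "wrist_force": force on the tool from outside, world axes, zero at the start; "ft_torque": the same for the moment, N m; "width": finger opening in mm.
Only numpy, scipy, OpenCV 4.12 (cv2) and the standard library are available. Lean on these libraries where they do the work, as an engineer would, in place of code of your own. Each camera call takes 0.05 s, during which the arm holds its last target.

TASK

One of the four push-button canisters on the shelf was not closed properly: its lid rocks when you press lightly on the edge. Press on the lids near the edge, clear of the buttons, until you find the one that rocks, then push the button in its middle until that lid is fully home and level. Do not push the buttons of the other three, which would let their lids go; lift nothing, and leave the canisters and everything else standing where they are.

Things in the scene. Friction and masses are not known exactly. Their poses are not given: they have to be found in the camera images.
- canister_a: One of four identical round stainless steel canisters standing loose on the shelf: 120 mm across, 118 mm high to its rim, up to 1 kg, closed by a 124 mm steel lid. Which of the four has the loose lid is not told. A loose lid sits 4 to 5 mm up on its white seal; a light press at its edge only rocks it, 13 to 18 N on its middle, the button, slides it home for good. Origin: centre of the underside; z up.
- lid_a (a point): Point on the axis of canister a's lid, level with the lid's flat top face, 130 mm above the canister's underside when home; z is the lid's normal. Feel on the flat ring between button bezel (radius 25 mm) and edge (radius 62 mm). A lid that is home does not give; the loose one, pressed there with 1 to 3 N, tips about 4 degrees until its edge meets the rim, and levels when let go.
- button_a (a joint): Sprung push button in the middle of lid a: 39 mm across, its top stands 7 mm above the lid's top face. Value: how far it is pushed in, 0 to 0.006 m; it needs about 1.5 N to start and 6 N to go all the way in, and springs back.
- canister_b: One of four identical round stainless steel canisters standing loose on the shelf: 120 mm across, 118 mm high to its rim, up to 1 kg, closed by a 124 mm steel lid. Which of the four has the loose lid is not told. A loose lid sits 4 to 5 mm up on its white seal; a light press at its edge only rocks it, 13 to 18 N on its middle, the button, slides it home for good. Origin: centre of the underside; z up.
- lid_b (a point): Point on the axis of canister b's lid, level with the lid's flat top face, 130 mm above the canister's underside when home; z is the lid's normal. Feel on the flat ring between button bezel (radius 25 mm) and edge (radius 62 mm). A lid that is home does not give; the loose one, pressed there with 1 to 3 N, tips about 4 degrees until its edge meets the rim, and levels when let go.
- button_b (a joint): Sprung push button in the middle of lid b: 39 mm across, its top stands 7 mm above the lid's top face. Value: how far it is pushed in, 0 to 0.006 m; it needs about 1.5 N to start and 6 N to go all the way in, and springs back.
- canister_c: One of four identical round stainless steel canisters standing loose on the shelf: 120 mm across, 118 mm high to its rim, up to 1 kg, closed by a 124 mm steel lid. Which of the four has the loose lid is not told. A loose lid sits 4 to 5 mm up on its white seal; a light press at its edge only rocks it, 13 to 18 N on its middle, the button, slides it home for good. Origin: centre of the underside; z up.
- lid_c (a point): Point on the axis of canister c's lid, level with the lid's flat top face, 130 mm above the canister's underside when home; z is the lid's normal. Feel on the flat ring between button bezel (radius 25 mm) and edge (radius 62 mm). A lid that is home does not give; the loose one, pressed there with 1 to 3 N, tips about 4 degrees until its edge meets the rim, and levels when let go.
- button_c (a joint): Sprung push button in the middle of lid c: 39 mm across, its top stands 7 mm above the lid's top face. Value: how far it is pushed in, 0 to 0.006 m; it needs about 1.5 N to start and 6 N to go all the way in, and springs back.
- canister_d: One of four identical round stainless steel canisters standing loose on the shelf: 120 mm across, 118 mm high to its rim, up to 1 kg, closed by a 124 mm steel lid. Which of the four has the loose lid is not told. A loose lid sits 4 to 5 mm up on its white seal; a light press at its edge only rocks it, 13 to 18 N on its middle, the button, slides it home for good. Origin: centre of the underside; z up.
- lid_d (a point): Point on the axis of canister d's lid, level with the lid's flat top face, 130 mm above the canister's underside when home; z is the lid's normal. Feel on the flat ring between button bezel (radius 25 mm) and edge (radius 62 mm). A lid that is home does not give; the loose one, pressed there with 1 to 3 N, tips about 4 degrees until its edge meets the rim, and levels when let go.
- button_d (a joint): Sprung push button in the middle of lid d: 39 mm across, its top stands 7 mm above the lid's top face. Value: how far it is pushed in, 0 to 0.006 m; it needs about 1.5 N to start and 6 N to go all the way in, and springs back.
- peg_basket: Blue plastic basket of wooden pegs, 130 x 180 x 85 mm high. Origin: centre of its underside.
- funnel: Hard grey silicone funnel standing mouth down, 73 mm across, 85 mm high. Origin: centre of its mouth, on the shelf.
- scoop: White plastic measuring scoop, cup 52 mm across and 40 mm high with a flat handle reaching 116 mm from the cup's centre along its -x. Origin: centre of the cup's underside.
- bottle_tall: Closed amber glass bottle, 60 mm across, 165 mm high, black cap. Origin: centre of its underside.
- bottle_short: Closed amber glass bottle, 66 mm across, 135 mm high, black cap. Origin: centre of its underside.
- scrub_brush: Wooden scrubbing brush lying on its bristles, 45 x 135 x 44 mm high. Origin: centre of its underside; long along its y.
- stain_tub: White plastic tub with a grey screw lid, 91 mm across, 76 mm high. Origin: centre of its underside.
Things that resemble listed ones, but are neither listed nor needed, are in the scene too. What is shaped like the canister_c but green is not meant.

How it is judged:
By the outcome, as a careful person would: the job done as asked, in the order asked, and still so for the second after the job is handed in, with the robot touching nothing.
It also fails if it takes over 48 s, if anything falls off the work surface, if the arm or the gripper's body presses on something with over 40 N, if the wrist force passes 120 N, or if a joint passes its speed limit or range.

## Working session

There is one attempt and no reset: what is moved stays moved. The work goes in short steps, Python scripts to look and compute and a shell command to move; the robot and the scene stay as the last step left them, time stands still between calls to the robot, and variables do not carry over. Pictures are saved under pics/ and viewed, and the job is handed in when it is done.

```bash
ls; mkdir -p pics
python3 - <<'E'
from workcell import ctrl,eyes,ticket
import cv2,numpy as np
s=ctrl.get_state();print(s,ctrl.tips_ahead)
for n in("top","scene"):
    im,d=eyes.snapshot(n);cv2.imwrite(f"pics/{n}0.png",im[:,:,::-1]);np.savez(f"{n}0.npz",im=im,d=d,**eyes.get_calibration(n))
    print(n,eyes.get_calibration(n))
E
```

```text
pics
{'t': 0.0, 'q': array([ 6.61241797e+01,  1.51706754e+01,  9.19802547e+01,  7.58637400e-04,
        7.29759981e+01, -2.11541163e+00]), 'joint_vel': array([-0.08993907,  0.02802386,  0.15794765,  0.02711201,  0.0196817 ,
        0.01898681]), 'tau': array([-1.57053215e-03, -5.15110874e+01, -3.67310321e+01,  7.04647869e-05,
        1.30487923e-02, -3.57831141e-05]), 'eef_pos': array([249.9516355 , 626.22100165, 218.55361271]), 'ee_rot': array([-1.79873185e+02, -5.40964161e-03,  1.58239362e+02]), 'wrist_force': array([0.1916048 , 0.16080267, 0.64992565]), 'ft_torque': array([-9.07367007e-03,  4.04666108e-03, -6.60527800e-05]), 'width': 85.1729859763998} 22.0
top {'mtx': array([[449.29505572,   0.        , 280.14849342],
       [  0.        , 449.29505572, 222.89488712],
       [  0.        ,   0.        ,   1.        ]]), 'R': array([[ 1.14007416e-04, -9.99986110e-01, -5.26949025e-03],
       [-9.85375298e-01,  7.85572559e-04, -1.70396319e-01],
       [ 1.70398091e-01,  5.21185197e-03, -9.85361521e-01]]), 't': array([ -13.48700138,  566.31797221, 1086.79991905])}
scene {'mtx': array([[484.35205424,   0.        , 278.64659715],
       [  0.        , 484.35205424, 212.26154854],
       [  0.        ,   0.        ,   1.        ]]), 'R': array([[-0.38850086,  0.92140387, -0.00905414],
       [ 0.67294642,  0.27700158, -0.68586678],
       [-0.6294523 , -0.27255279, -0.72767079]]), 't': array([ 241.52700731, -300.60587931, 1802.86033563])}
```

View pics/top0.png

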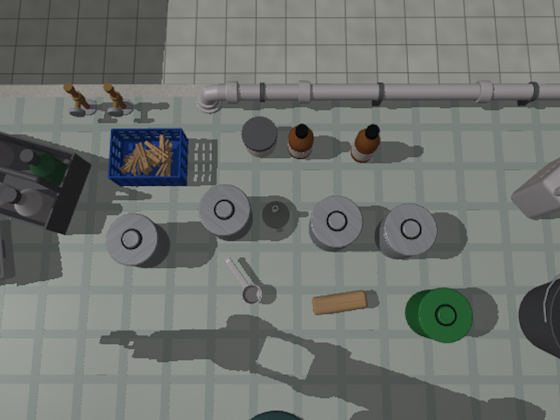

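View pics/scene0.png

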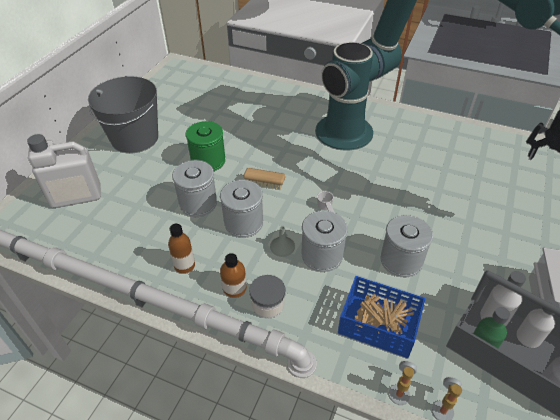

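Top view shows four steel canisters with buttons near (131,239), (224,209), (337,220) and (410,229). The green one at (446,315) is the decoy. Next I locate the lid tops using depth.

Run:
```python
import numpy as np,cv2
z=np.load("top0.npz");d=z['d'];K=z['mtx'];R=z['R'];t=z['t'];im=z['im']
v,u=np.mgrid[:420,:560]
P=(np.stack([(u-K[0,2])/K[0,0]*d,(v-K[1,2])/K[1,1]*d,d],-1)-t)@R
for n,(cu,cv) in dict(p1=(131,239),p2=(224,209),p3=(337,220),p4=(410,229)).items():
    m=(np.hypot(u-cu,v-cv)<40)&(d>0)&(P[...,2]>120)&(P[...,2]<150)
    q=P[m]; 
    (c,r)=cv2.minEnclosingCircle(q[:,:2].astype(np.float32))
    bc=q[q[:,2]>137.5+0]
    rr=np.hypot(*(q[:,:2]-c).T)
    ring=q[(rr>30)&(rr<56)]; b=q[rr<15]
    A=np.c_[ring[:,:2]-c,np.ones(len(ring))]
    f=np.linalg.lstsq(A,ring[:,2],rcond=None)[0]
    print(n,np.round(c,1),round(r,1),'ring z',np.median(ring[:,2]),ring[:,2].std(),'fit',f,'btn',np.median(b[:,2]),len(q))
    print(q[:,:2].min(0),q[:,:2].max(0))
# floor check
m=(d>0)&(np.abs(P[...,2])<8);print('table',np.median(P[m][:,2]))
big=cv2.resize(im[170:280,80:460],None,fx=2,fy=2,interpolation=cv2.INTER_CUBIC);cv2.imwrite("pics/crop.png",big[:,:,::-1])
```

```text
p1 [516.5 332.2] 62.4 ring z 130.15919338732922 1.915806129764278 fit [ 2.33194109e-03 -2.21608981e-03  1.30171126e+02] btn 136.63396275067538 2171
[454.05231926 270.28934191] [576.91149345 393.83193064]
p2 [586.  117.8] 62.2 ring z 130.2924018504737 1.929835887525991 fit [ 2.69388113e-04 -1.81747622e-03  1.30330593e+02] btn 136.82085561841555 2096
[523.84203251  56.91518446] [647.73352775 178.52952894]
p3 [ 558.4 -146.7] 62.3 ring z 130.49077158999995 1.8887586005077166 fit [1.99677553e-03 6.10215094e-04 1.30474518e+02] btn 136.7824455013067 2131
[ 497.55952925 -206.58377874] [620.645598   -86.33217187]
p4 [ 538.1 -317.6] 62.4 ring z 135.4023372572288 1.921465358361106 fit [-1.23401003e-03  6.57974329e-04  1.35409943e+02] btn 142.1485104471951 2188
[ 476.44563528 -379.84774487] [ 599.57984163 -255.64853963]
table 0.9374146581396101
```

View pics/crop.png

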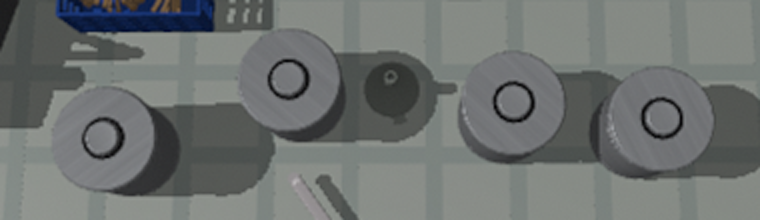

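The lid at px (410,229), at (538,-318), is 5 mm higher than the others. It's the suspect, so I'll test it first by pressing near its edge, with the gripper shut.

```bash
for i in 1; do python3 -m handwheel '[[[-2.85,-3.85,0,0,0,0,1],[-2.85,-3.85,0,0,0,0,1],[-2.85,-3.85,0,0,0,0,1],[-2.85,-3.85,0,0,0,0,1],[-2.85,-3.85,0,0,0,0,1]]]'; done
```

```text
t: 0.6
eef_pos: [311.1, 393.2, 219.3]
ee_rot: [-179.9, -0.0, 158.3]
wrist_force: [0.8, 0.0, 0.4]
width: 12.1
```

```bash
python3 -m handwheel '[[[-2.85,-3.85,0,0,0,0,1],[-2.85,-3.85,0,0,0,0,1],[-2.85,-3.85,0,0,0,0,1],[-2.85,-3.85,0,0,0,0,1],[-2.85,-3.85,0,0,0,0,1]]]'; python3 -m handwheel '[[[-2.85,-3.85,0,0,0,0,1],[-2.85,-3.85,0,0,0,0,1],[-2.85,-3.85,0,0,0,0,1],[-2.85,-3.85,0,0,0,0,1],[-2.85,-3.85,0,0,0,0,1]]]'; python3 -m handwheel '[[[-2.85,-3.85,0,0,0,0,1],[-2.85,-3.85,0,0,0,0,1],[-2.85,-3.85,0,0,0,0,1],[-2.85,-3.85,0,0,0,0,1],[-2.85,-3.85,0,0,0,0,1]]]'
cat > h.py <<'E'
from workcell import ctrl
import numpy as np
from scipy.spatial.transform import Rotation as Ro
def delta(target):
    s=ctrl.get_state();R=Ro.from_euler('xyz',s['ee_rot'],degrees=True)
    print(np.round(s['eef_pos'],2),s['ee_rot'].round(2),s['wrist_force'].round(2),'cm:',(R.inv().apply(np.array(target)-s['eef_pos'])/10).round(2), 'toolx',R.as_matrix()[:,0].round(3))
E
python3 -c "
from h import *;delta([493.5,-299.8,175])"
```

```text
t: 1.1
eef_pos: [371.9, 161.8, 219.7]
ee_rot: [180.0, 0.0, 158.3]
wrist_force: [0.8, -0.1, 0.2]
width: 0.4
t: 1.6
eef_pos: [432.9, -69.9, 219.7]
ee_rot: [180.0, 0.0, 158.2]
wrist_force: [0.4, 0.3, -0.5]
width: -0.1
t: 2.1
eef_pos: [494.0, -301.5, 219.3]
ee_rot: [180.0, -0.0, 158.2]
wrist_force: [1.2, 0.1, 0.1]
width: -0.0
[ 493.96 -301.45  219.31] [ 1.7998e+02 -4.0000e-02  1.5820e+02] [1.19 0.06 0.09] cm: [0.1  0.13 4.43] toolx [-0.929  0.371  0.001]
```

```bash
python3 -m handwheel '[[[0.1,0.13,1.5,0,0,0,1],[0,0,2,0,0,0,1],[0,0,1.5,0,0,0,1],[0,0,0.6,0,0,0,1],[0,0,0,0,0,0,1]]]'; 
python3 -m handwheel '[[[0,0,0.05,0,0,0,1],[0,0,0.05,0,0,0,1],[0,0,0,0,0,0,1],[0,0,0,0,0,0,1],[0,0,0,0,0,0,1]]]'
python3 - <<'E'
from workcell import eyes
from h import *
import cv2
delta([493.5,-299.8,156])
im,d=eyes.snapshot("scene");cv2.imwrite("pics/s1.png",cv2.resize(im[130:280,120:320],None,fx=3.5,fy=3.5)[:,:,::-1])
E
```

```text
t: 2.6
eef_pos: [492.7, -296.8, 162.3]
ee_rot: [180.0, -0.2, 158.3]
wrist_force: [0.0, 0.3, 0.2]
width: 0.2
t: 3.1
eef_pos: [493.9, -298.1, 163.4]
ee_rot: [-180.0, 0.0, 158.2]
wrist_force: [0.9, 0.6, -0.1]
width: 0.1
[ 493.93 -298.1   163.37] [-1.7999e+02  5.0000e-02  1.5824e+02] [ 0.86  0.62 -0.12] cm: [-0.02 -0.17  0.74] toolx [-0.929  0.371 -0.001]
```

View pics/s1.png

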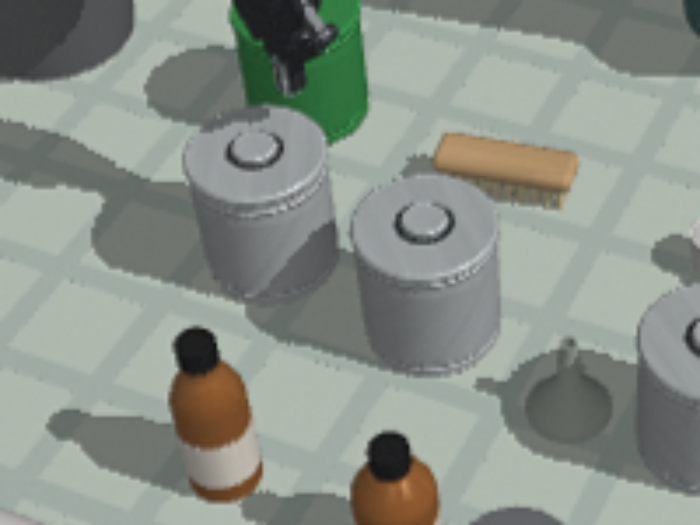

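The picture shows the shut fingertips at (290,90), just above the near edge of the suspect lid and clear of its button at (255,150). Now I feel downward in small steps.

```bash
python3 -m handwheel '[[[0,0,0.1,0,0,0,1],[0,0,0.1,0,0,0,1],[0,0,0.1,0,0,0,1],[0,0,0.1,0,0,0,1],[0,0,0,0,0,0,1]]]'; 
python3 -m handwheel '[[[0,0,0.1,0,0,0,1],[0,0,0,0,0,0,1],[0,0,0,0,0,0,1],[0,0,0,0,0,0,1],[0,0,0,0,0,0,1]]]'; python3 -m handwheel '[[[0,0,0.1,0,0,0,1],[0,0,0,0,0,0,1],[0,0,0,0,0,0,1],[0,0,0,0,0,0,1],[0,0,0,0,0,0,1]]]'
```

```text
t: 3.65
eef_pos: [493.5, -297.9, 158.6]
ee_rot: [180.0, -0.0, 158.2]
wrist_force: [0.4, 0.1, -0.5]
width: -0.0
t: 4.15
eef_pos: [493.7, -298.0, 157.9]
ee_rot: [-180.0, 0.0, 158.2]
wrist_force: [-0.5, 0.6, -0.3]
width: 0.0
t: 4.65
eef_pos: [493.8, -298.0, 156.9]
ee_rot: [-180.0, 0.0, 158.2]
wrist_force: [-0.5, -0.1, -0.3]
width: 0.2
```

```bash
python3 -m handwheel '[[[0,0,0.1,0,0,0,1],[0,0,0,0,0,0,1],[0,0,0,0,0,0,1],[0,0,0,0,0,0,1],[0,0,0,0,0,0,1]]]'; 
python3 -m handwheel '[[[0,0,0.1,0,0,0,1],[0,0,0,0,0,0,1],[0,0,0,0,0,0,1],[0,0,0,0,0,0,1],[0,0,0,0,0,0,1]]]'
```

```text
t: 5.15
eef_pos: [493.7, -298.0, 155.9]
ee_rot: [-180.0, 0.0, 158.2]
wrist_force: [-0.2, 0.6, 0.4]
width: -0.1
t: 5.65
eef_pos: [493.7, -298.0, 154.9]
ee_rot: [-180.0, 0.0, 158.2]
wrist_force: [-0.8, 0.4, -0.3]
width: -0.1
```

```bash
cat > lid.py <<'E'
from workcell import eyes
import numpy as np,cv2,sys
from h import *
C=dict(p1=(516.5,332.2),p2=(586,117.8),p3=(558.4,-146.7),p4=(538.1,-317.6))
def look(tag,cam="top",names=("p4",)):
    im,d=eyes.snapshot(cam);c=eyes.get_calibration(cam);K=c['mtx'];R=c['R'];t=c['t']
    v,u=np.mgrid[:420,:560]
    P=(np.stack([(u-K[0,2])/K[0,0]*d,(v-K[1,2])/K[1,1]*d,d],-1)-t)@R
    for n in names:
        q=P[(d>0)&(np.hypot(P[...,0]-C[n][0],P[...,1]-C[n][1])<70)&(P[...,2]>120)&(P[...,2]<150)]
        rr=np.hypot(*(q[:,:2]-C[n]).T);g=q[(rr>30)&(rr<56)]
        A=np.c_[g[:,:2]-C[n],np.ones(len(g))];w=np.ones(len(g),bool)
        for _ in range(4):
            f=np.linalg.lstsq(A[w],g[w,2],rcond=None)[0];w=abs(A@f-g[:,2])<5
        b=q[rr<14]
        print(cam,n,'n',w.sum(),'tilt deg xy',np.degrees(np.arctan(f[:2])).round(2),'z',f[2].round(2),'btn',np.median(b[:,2]).round(2) if len(b) else None,len(b))
    cv2.imwrite(f"pics/{tag}.png",(cv2.resize(im[130:280,120:320],None,fx=3.5,fy=3.5) if cam=="scene" else im)[:,:,::-1])
E
python3 - <<'E'
from lid import *
delta([493.5,-299.8,156])
look("t2");look("s2","scene")
E
```

```text
[ 493.74 -297.97  154.92] [-180.      0.    158.24] [-0.77  0.38 -0.33] cm: [-0.05 -0.18 -0.11] toolx [-0.929  0.371 -0.   ]
top p4 n 549 tilt deg xy [0.3  0.03] z 135.22 btn 142.14 20
scene p4 n 504 tilt deg xy [ 0.12 -0.09] z 134.14 btn 140.97 48
```

View pics/s2.png

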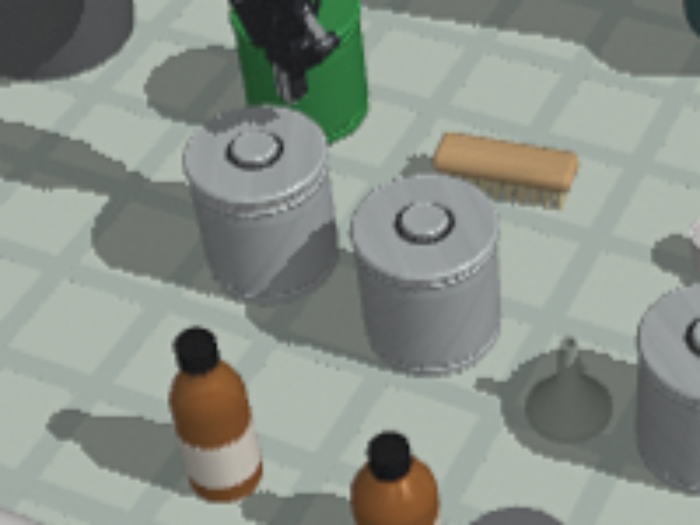

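Run:
```python
from workcell import eyes
import numpy as np
c=eyes.get_calibration("scene");K=c['mtx'];R=c['R'];t=c['t']
def pr(X):
    p=K@(R@np.array(X)+t);p=p[:2]/p[2];return p.round(1),((p-[120,130])*3.5).round(0)
for X in [(493.7,-298,135),(493.7,-298,145),(493.7,-298,155),(538,-318,142)]:print(X,pr(X))
im,d=eyes.snapshot("scene")
v,u=np.mgrid[:420,:560]
P=(np.stack([(u-K[0,2])/K[0,0]*d,(v-K[1,2])/K[1,1]*d,d],-1)-t)@R
for vv in range(150,166):print(vv,[tuple(P[vv,uu].round(0).astype(int)) for uu in range(199,208,2)])
```

```text
(493.7, -298, 135) (array([204.4, 165.1]), array([295., 123.]))
(493.7, -298, 145) (array([204. , 162.6]), array([294., 114.]))
(493.7, -298, 155) (array([203.6, 160.1]), array([293., 105.]))
(538, -318, 142) (array([191.1, 170.8]), array([249., 143.]))
150 [(np.int64(509), np.int64(-298), np.int64(206)), (np.int64(508), np.int64(-291), np.int64(207)), (np.int64(517), np.int64(-278), np.int64(218)), (np.int64(517), np.int64(-272), np.int64(220)), (np.int64(508), np.int64(-271), np.int64(214))]
151 [(np.int64(504), np.int64(-302), np.int64(197)), (np.int64(504), np.int64(-295), np.int64(199)), (np.int64(507), np.int64(-286), np.int64(205)), (np.int64(515), np.int64(-273), np.int64(214)), (np.int64(392), np.int64(-350), np.int64(96))]
152 [(np.int64(503), np.int64(-304), np.int64(192)), (np.int64(503), np.int64(-296), np.int64(194)), (np.int64(509), np.int64(-285), np.int64(203)), (np.int64(500), np.int64(-284), np.int64(195)), (np.int64(393), np.int64(-350), np.int64(93))]
153 [(np.int64(499), np.int64(-306), np.int64(184)), (np.int64(505), np.int64(-295), np.int64(193)), (np.int64(50
[... 2355 characters left out ...]
), np.int64(139)), (np.int64(487), np.int64(-314), np.int64(133)), (np.int64(487), np.int64(-307), np.int64(135)), (np.int64(483), np.int64(-302), np.int64(134)), (np.int64(476), np.int64(-300), np.int64(129))]
164 [(np.int64(496), np.int64(-315), np.int64(136)), (np.int64(490), np.int64(-312), np.int64(132)), (np.int64(492), np.int64(-303), np.int64(137)), (np.int64(488), np.int64(-299), np.int64(134)), (np.int64(485), np.int64(-294), np.int64(134))]
165 [(np.int64(496), np.int64(-316), np.int64(132)), (np.int64(495), np.int64(-310), np.int64(133)), (np.int64(493), np.int64(-303), np.int64(134)), (np.int64(494), np.int64(-296), np.int64(137)), (np.int64(489), np.int64(-292), np.int64(134))]
```

Run:
```python
from workcell import eyes,ctrl
import numpy as np,cv2
im,d=eyes.snapshot("scene");cv2.imwrite("pics/s3.png",cv2.resize(im[110:190,160:250],None,fx=7,fy=7,interpolation=0)[:,:,::-1])
im,d=eyes.snapshot("wrist");cv2.imwrite("pics/w3.png",im[:,:,::-1]);np.savez("w3.npz",im=im,d=d,**eyes.get_calibration("wrist"))
print(ctrl.get_state()['wrist_force'])
```

```text
[ 0.24926908 -0.34171598  0.53351052]
```

View pics/s3.png

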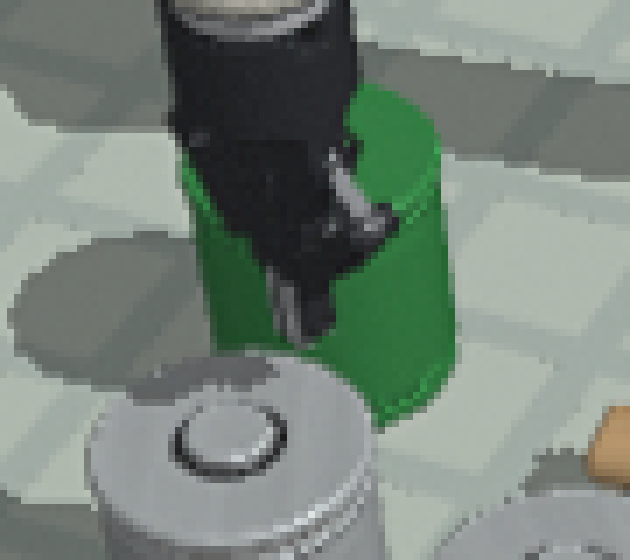

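View pics/w3.png

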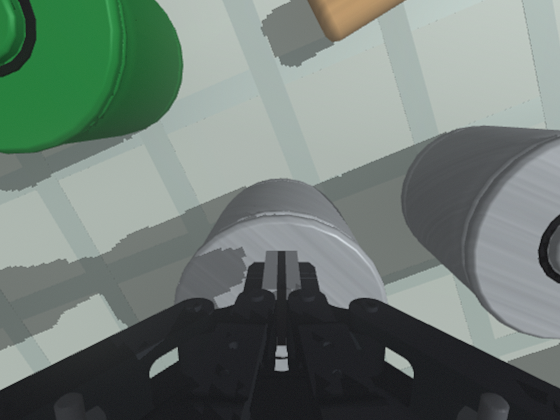

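Run:
```python
import numpy as np
z=np.load("w3.npz");d=z['d'];K=z['mtx'];R=z['R'];t=z['t']
v,u=np.mgrid[:420,:560]
P=(np.stack([(u-K[0,2])/K[0,0]*d,(v-K[1,2])/K[1,1]*d,d],-1)-t)@R
print('cam',-R.T@t)
for vv in range(236,300,5):print(vv,[tuple(P[vv,uu].round(0).astype(int).tolist()) for uu in (262,272,290,300)])
print(P[235,330],P[300,200])
```

```text
cam [ 432.31594454 -271.78509838  309.01993632]
236 [(487, -304, 136), (490, -300, 134), (493, -291, 134), (495, -286, 134)]
241 [(490, -305, 137), (492, -301, 136), (495, -292, 136), (497, -287, 135)]
246 [(492, -307, 136), (495, -302, 135), (498, -293, 135), (500, -288, 136)]
251 [(495, -308, 135), (484, -297, 171), (487, -290, 170), (502, -289, 136)]
256 [(498, -309, 135), (484, -296, 176), (487, -290, 176), (505, -290, 136)]
261 [(501, -310, 135), (484, -296, 181), (487, -290, 181), (508, -291, 136)]
266 [(487, -302, 176), (484, -296, 186), (487, -290, 186), (492, -287, 177)]
271 [(486, -302, 182), (484, -296, 191), (487, -290, 190), (493, -288, 180)]
276 [(486, -301, 186), (484, -296, 194), (487, -290, 194), (492, -288, 186)]
281 [(486, -301, 190), (484, -296, 198), (486, -290, 198), (488, -287, 198)]
286 [(487, -301, 194), (484, -296, 202), (487, -290, 202), (488, -287, 201)]
291 [(481, -298, 210), (485, -296, 204), (487, -290, 205), (487, -287, 207)]
296 [(481, -298, 213), (483, -295, 210), (486, -290, 209), (485, -287, 212)]
[ 500.07384288 -271.09030864  135.49066573] [ 473.99995652 -314.72745806  215.14491766]
```

Both cameras put the fingertips at z≈169, about 34 mm above the lid. That disagrees with the reported TCP minus tips_ahead (133). I'll trust the images and the force, and descend cautiously.

```bash
python3 -m handwheel '[[[0,0,0.4,0,0,0,1],[0,0,0.4,0,0,0,1],[0,0,0.4,0,0,0,1],[0,0,0.3,0,0,0,1],[0,0,0,0,0,0,1]]]';python3 - <<'E'
from lid import *
delta([493.5,-299.8,121])
im,d=eyes.snapshot("wrist");z=eyes.get_calibration("wrist");K=z['mtx'];R=z['R'];t=z['t']
v,u=np.mgrid[:420,:560]
P=(np.stack([(u-K[0,2])/K[0,0]*d,(v-K[1,2])/K[1,1]*d,d],-1)-t)@R
for vv in range(248,262,2):print(vv,[tuple(P[vv,uu].round(0).astype(int).tolist()) for uu in (272,290)])
look("t4")
E
```

```text
t: 6.4
eef_pos: [493.2, -297.7, 139.0]
ee_rot: [180.0, -0.1, 158.2]
wrist_force: [-0.7, 1.2, -0.8]
width: 0.0
[ 493.21 -297.68  138.99] [ 1.7998e+02 -8.0000e-02  1.5824e+02] [-0.67  1.23 -0.84] cm: [-0.11 -0.19  1.8 ] toolx [-0.929  0.371  0.001]
248 [(490, -299, 135), (493, -291, 135)]
250 [(490, -300, 136), (494, -292, 135)]
252 [(484, -296, 157), (487, -289, 156)]
254 [(484, -296, 158), (487, -289, 158)]
256 [(484, -296, 161), (486, -289, 161)]
258 [(484, -296, 162), (487, -290, 162)]
260 [(484, -296, 164), (486, -289, 165)]
top p4 n 473 tilt deg xy [0.04 0.12] z 135.4 btn 142.6 22
```

```bash
python3 -m handwheel '[[[0,0,0.4,0,0,0,1],[0,0,0.4,0,0,0,1],[0,0,0.4,0,0,0,1],[0,0,0.2,0,0,0,1],[0,0,0,0,0,0,1]]]';python3 -m handwheel '[[[0,0,0.1,0,0,0,1],[0,0,0,0,0,0,1],[0,0,0.1,0,0,0,1],[0,0,0,0,0,0,1],[0,0,0,0,0,0,1]]]'
python3 - <<'E'
from lid import *
delta([493.5,-299.8,121])
im,d=eyes.snapshot("wrist");z=eyes.get_calibration("wrist");K=z['mtx'];R=z['R'];t=z['t']
v,u=np.mgrid[:420,:560]
P=(np.stack([(u-K[0,2])/K[0,0]*d,(v-K[1,2])/K[1,1]*d,d],-1)-t)@R
for vv in range(248,256,1):print(vv,[tuple(P[vv,uu].round(0).astype(int).tolist()) for uu in (272,290)])
look("t5")
E
```

```text
t: 7.0
eef_pos: [493.3, -297.7, 125.2]
ee_rot: [180.0, -0.1, 158.2]
wrist_force: [-0.4, 0.7, -0.8]
width: 0.3
t: 7.5
eef_pos: [493.7, -298.0, 124.0]
ee_rot: [-180.0, 0.0, 158.2]
wrist_force: [-0.2, -0.9, 0.7]
width: -0.2
[ 493.75 -298.02  123.95] [-1.8000e+02  1.0000e-02  1.5824e+02] [-0.18 -0.94  0.68] cm: [-0.04 -0.17  0.3 ] toolx [-0.929  0.371 -0.   ]
248 [(485, -297, 135), (487, -290, 135)]
249 [(485, -297, 136), (488, -290, 136)]
250 [(485, -297, 135), (488, -290, 136)]
251 [(484, -297, 140), (487, -290, 139)]
252 [(484, -297, 141), (487, -290, 140)]
253 [(484, -297, 142), (487, -289, 143)]
254 [(484, -296, 144), (487, -289, 143)]
255 [(484, -297, 144), (487, -290, 145)]
top p4 n 419 tilt deg xy [0.68 0.26] z 134.8 btn 142.28 14
```

```bash
python3 -m handwheel '[[[0,0,0.1,0,0,0,1],[0,0,0.1,0,0,0,1],[0,0,0,0,0,0,1],[0,0,0,0,0,0,1],[0,0,0,0,0,0,1]]]';python3 -m handwheel '[[[0,0,0.1,0,0,0,1],[0,0,0,0,0,0,1],[0,0,0,0,0,0,1],[0,0,0,0,0,0,1],[0,0,0,0,0,0,1]]]';python3 -m handwheel '[[[0,0,0.1,0,0,0,1],[0,0,0,0,0,0,1],[0,0,0,0,0,0,1],[0,0,0,0,0,0,1],[0,0,0,0,0,0,1]]]'
python3 - <<'E'
from lid import *
delta([493.5,-299.8,121])
look("t6");look("s6","scene")
E
```

```text
t: 8.1
eef_pos: [493.6, -297.9, 121.9]
ee_rot: [-180.0, -0.0, 158.2]
wrist_force: [-1.2, 0.4, 2.0]
width: -0.1
t: 8.6
eef_pos: [493.6, -297.9, 120.9]
ee_rot: [180.0, -0.0, 158.2]
wrist_force: [-1.6, 0.7, 2.2]
width: -0.1
t: 9.1
eef_pos: [493.6, -297.9, 120.0]
ee_rot: [-180.0, -0.0, 158.2]
wrist_force: [-2.8, 1.3, 3.6]
width: -0.0
[ 493.64 -297.95  119.96] [-1.8000e+02 -1.0000e-02  1.5824e+02] [-2.76  1.26  3.61] cm: [-0.06 -0.18 -0.1 ] toolx [-0.929  0.371  0.   ]
top p4 n 420 tilt deg xy [ 4.69 -1.35] z 135.18 btn 143.68 17
scene p4 n 470 tilt deg xy [ 4.48 -2.16] z 134.68 btn 140.82 47
```

It rocks: pressing at 2–3.6 N tilted the lid about 4.8° toward the finger, in both cameras. Next I release, check that it levels, and go over the button.

```bash
python3 -m handwheel '[[[0,0,-0.3,0,0,0,1],[0,0,-0.8,0,0,0,1],[0,0,-1.0,0,0,0,1],[0,0,-0.5,0,0,0,1],[0,0,0,0,0,0,1]]]'
python3 - <<'E'
from lid import *
look("t7")
im,d=eyes.snapshot("scene");c=eyes.get_calibration("scene");K=c['mtx'];R=c['R'];t=c['t']
v,u=np.mgrid[:420,:560]
P=(np.stack([(u-K[0,2])/K[0,0]*d,(v-K[1,2])/K[1,1]*d,d],-1)-t)@R
q=P[(d>0)&(np.hypot(P[...,0]-538,P[...,1]+318)<30)&(P[...,2]>138.5)&(P[...,2]<150)]
print('btn scene',q.min(0),q.max(0),len(q))
z=np.load("top0.npz");d=z['d'];K=z['mtx'];R=z['R'];t=z['t']
P=(np.stack([(u-K[0,2])/K[0,0]*d,(v-K[1,2])/K[1,1]*d,d],-1)-t)@R
q=P[(d>0)&(np.hypot(P[...,0]-538,P[...,1]+318)<30)&(P[...,2]>139.5)&(P[...,2]<150)]
print('btn top',q.min(0),q.max(0),np.median(q,0),len(q))
im,d=eyes.snapshot("wrist");z=eyes.get_calibration("wrist");K=z['mtx'];R=z['R'];t=z['t']
P=(np.stack([(u-K[0,2])/K[0,0]*d,(v-K[1,2])/K[1,1]*d,d],-1)-t)@R
q=P[(d>0)&(np.hypot(P[...,0]-538,P[...,1]+318)<30)&(P[...,2]>139.5)&(P[...,2]<150)]
print('btn wrist',len(q),q.min(0) if len(q) else'',q.max(0) if len(q) else '')
delta([538,-317.8,145])
E
```

```text
t: 9.7
eef_pos: [494.8, -298.6, 147.6]
ee_rot: [-180.0, 0.2, 158.2]
wrist_force: [-0.2, -0.4, 0.4]
width: 0.0
top p4 n 514 tilt deg xy [ 0.3  -0.19] z 135.32 btn 142.04 23
btn scene [ 521.54623705 -340.37177052  138.53002758] [ 560.96187361 -290.31707026  147.12068439] 86
btn top [ 512.64149312 -339.01211828  139.50463555] [ 566.51384947 -298.02410868  146.81501614] [ 537.91583949 -316.89174148  142.14851045] 201
btn wrist 248 [ 542.10153813 -323.10844228  139.91359127] [ 556.66591908 -313.67264888  142.83957488]
[ 493.63 -297.91  145.81] [-180.     -0.    158.24] [-0.34 -0.31 -0.1 ] cm: [-4.86 -0.2   0.08] toolx [-0.929  0.371  0.   ]
```

```bash
python3 -m handwheel '[[[-1.5,-0.1,0,0,0,0,1],[-2,-0.1,0,0,0,0,1],[-1.35,0,0,0,0,0,1],[0,0,0.4,0,0,0,1],[0,0,0.4,0,0,0,1]]]';python3 -m handwheel '[[[0,0,0.3,0,0,0,1],[0,0,0,0,0,0,1],[0,0,0,0,0,0,1],[0,0,0,0,0,0,1],[0,0,0,0,0,0,1]]]'
python3 - <<'E'
from lid import *
delta([538,-317.8,129])
look("t8");look("s8","scene")
im,d=eyes.snapshot("wrist");cv2.imwrite("pics/w8.png",im[:,:,::-1])
E
```

```text
t: 10.35
eef_pos: [537.6, -317.5, 137.1]
ee_rot: [180.0, -0.1, 158.3]
wrist_force: [0.2, 0.6, -0.8]
width: -0.3
t: 10.85
eef_pos: [538.0, -317.9, 135.2]
ee_rot: [-180.0, 0.0, 158.2]
wrist_force: [0.0, 0.8, -0.3]
width: 0.0
[ 538.03 -317.87  135.23] [-1.7999e+02  3.0000e-02  1.5824e+02] [ 0.04  0.85 -0.26] cm: [0.01 0.01 0.62] toolx [-0.929  0.371 -0.   ]
top p4 n 452 tilt deg xy [ 0.36 -0.15] z 135.49 btn 141.94 35
scene p4 n 461 tilt deg xy [0.24 0.14] z 134.35 btn 140.71 29
```

View pics/w8.png

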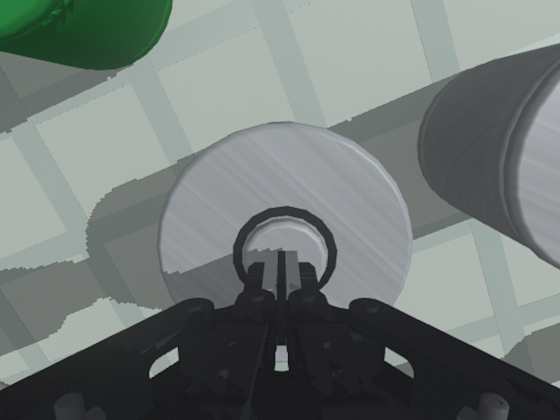

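View pics/s8.png

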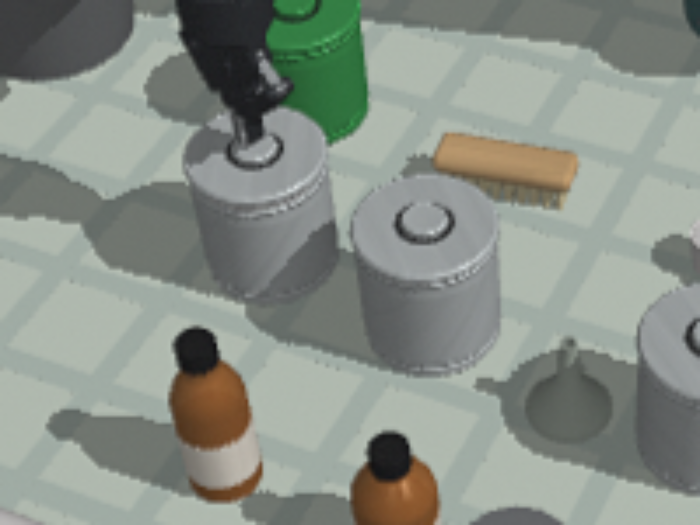

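The wrist view shows the tips at (281,260), centred over the button ring (285,252) with a small gap. I'll press now.

```bash
python3 -m handwheel '[[[0,0,0.2,0,0,0,1],[0,0,0.2,0,0,0,1],[0,0,0.2,0,0,0,1],[0,0,0.1,0,0,0,1],[0,0,0,0,0,0,1]]]';python3 -m handwheel '[[[0,0,0.1,0,0,0,1],[0,0,0.1,0,0,0,1],[0,0,0.1,0,0,0,1],[0,0,0,0,0,0,1],[0,0,0,0,0,0,1]]]';python3 -m handwheel '[[[0,0,0.1,0,0,0,1],[0,0,0.1,0,0,0,1],[0,0,0,0,0,0,1],[0,0,0,0,0,0,1],[0,0,0,0,0,0,1]]]'
```

```text
t: 11.5
eef_pos: [538.2, -317.9, 128.1]
ee_rot: [-180.0, 0.0, 158.2]
wrist_force: [0.3, 0.5, 2.9]
width: 0.3
t: 12.0
eef_pos: [538.2, -317.9, 125.3]
ee_rot: [-180.0, 0.0, 158.2]
wrist_force: [-1.9, 0.5, 5.0]
width: 0.3
t: 12.5
eef_pos: [538.3, -318.0, 124.3]
ee_rot: [-180.0, 0.1, 158.2]
wrist_force: [-2.5, 1.2, 8.9]
width: 0.0
```

```bash
python3 -m handwheel '[[[0,0,0.1,0,0,0,1],[0,0,0,0,0,0,1],[0,0,0,0,0,0,1],[0,0,0,0,0,0,1],[0,0,0,0,0,0,1]]]';python3 -m handwheel '[[[0,0,0.1,0,0,0,1],[0,0,0,0,0,0,1],[0,0,0,0,0,0,1],[0,0,0,0,0,0,1],[0,0,0,0,0,0,1]]]';python3 -m handwheel '[[[0,0,0.1,0,0,0,1],[0,0,0,0,0,0,1],[0,0,0,0,0,0,1],[0,0,0,0,0,0,1],[0,0,0,0,0,0,1]]]'
```

```text
t: 13.0
eef_pos: [538.3, -318.1, 123.5]
ee_rot: [-180.0, 0.1, 158.2]
wrist_force: [-3.2, 0.5, 10.5]
width: 0.1
t: 13.5
eef_pos: [538.3, -318.1, 122.6]
ee_rot: [-180.0, 0.1, 158.2]
wrist_force: [-2.9, 1.8, 10.7]
width: -0.0
t: 14.0
eef_pos: [538.3, -318.1, 121.6]
ee_rot: [-180.0, 0.1, 158.2]
wrist_force: [-3.0, 1.1, 10.8]
width: 0.1
```

Run:
```python
from lid import *
look("t9");look("s9","scene")
```

```text
top p4 n 426 tilt deg xy [-0.42  0.61] z 132.59 btn 134.16 42
scene p4 n 435 tilt deg xy [-0.29  0.66] z 131.65 btn 136.01 43
```

View pics/s9.png

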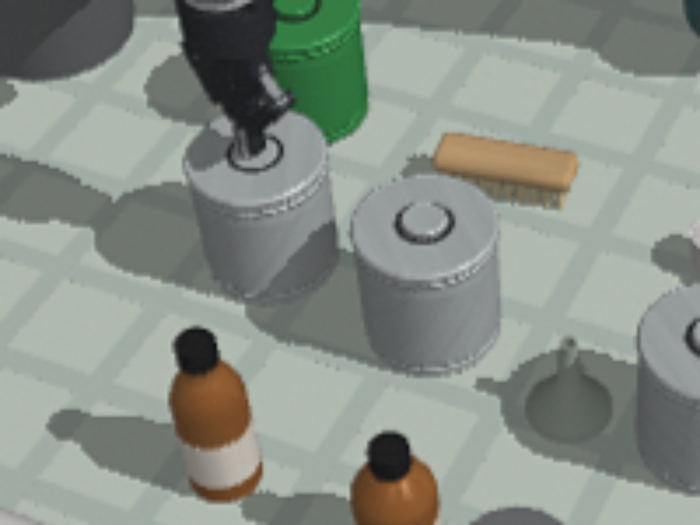

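The button is in and the lid has slid about 3 mm while staying level. I'll keep going until the force rises.

```bash
python3 -m handwheel '[[[0,0,0.1,0,0,0,1],[0,0,0.1,0,0,0,1],[0,0,0,0,0,0,1],[0,0,0,0,0,0,1],[0,0,0,0,0,0,1]]]';python3 -m handwheel '[[[0,0,0.1,0,0,0,1],[0,0,0,0,0,0,1],[0,0,0,0,0,0,1],[0,0,0,0,0,0,1],[0,0,0,0,0,0,1]]]'
```

```text
t: 14.6
eef_pos: [538.2, -317.9, 119.6]
ee_rot: [-180.0, 0.0, 158.2]
wrist_force: [-3.9, 1.9, 10.9]
width: -0.2
t: 15.1
eef_pos: [538.3, -318.0, 119.3]
ee_rot: [-180.0, 0.0, 158.2]
wrist_force: [-4.3, 2.2, 14.1]
width: 0.0
```

```bash
python3 -m handwheel '[[[0,0,0.1,0,0,0,1],[0,0,0,0,0,0,1],[0,0,0,0,0,0,1],[0,0,0,0,0,0,1],[0,0,0,0,0,0,1]]]';python3 -m handwheel '[[[0,0,0.05,0,0,0,1],[0,0,0,0,0,0,1],[0,0,0,0,0,0,1],[0,0,0,0,0,0,1],[0,0,0,0,0,0,1]]]'; python3 -c "
from lid import *
look('t10');look('s10','scene')"
```

```text
t: 15.6
eef_pos: [538.3, -318.0, 119.2]
ee_rot: [-180.0, 0.1, 158.2]
wrist_force: [-5.5, 4.0, 17.2]
width: 0.2
t: 16.1
eef_pos: [538.4, -318.0, 119.1]
ee_rot: [-180.0, 0.1, 158.2]
wrist_force: [-6.5, 5.2, 19.9]
width: 0.3
top p4 n 425 tilt deg xy [-0.36 -0.16] z 130.36 btn 131.87 41
scene p4 n 432 tilt deg xy [ 0.03 -0.34] z 129.3 btn 137.25 46
```

The lid has hit its stop: force rises with no further motion, and z is 130.4 like the other lids. I'll lift away and check.

```bash
python3 -m handwheel '[[[0,0,-0.4,0,0,0,1],[0,0,-0.5,0,0,0,1],[0,0,-1,0,0,0,1],[0,0,-2,0,0,0,1],[0,0,-2,0,0,0,1]]]';python3 -m handwheel '[[[2,0,-2,0,0,0,1],[4,0,-2,0,0,0,1],[4,0,-1,0,0,0,1],[4,0,0,0,0,0,1],[0,0,0,0,0,0,1]]]'
python3 - <<'E'
from lid import *
delta([538,-318,119])
look('t11',names=C);look('s11','scene',names=C)
im,d=eyes.snapshot("scene");cv2.imwrite("pics/s12.png",im[:,:,::-1])
a=cv2.imread('pics/top0.png');b=cv2.imread('pics/t11.png')
D=np.abs(a.astype(int)-b).max(2)>40
print('changed',[ (i,j) for i in range(14) for j in range(18) if D[i*30:i*30+30,j*30:j*30+30].mean()>.2])
z=np.load("top0.npz")
E
```

```text
t: 16.7
eef_pos: [537.4, -317.3, 173.8]
ee_rot: [180.0, -0.1, 158.2]
wrist_force: [1.0, -0.1, -0.2]
width: -0.4
t: 17.2
eef_pos: [403.8, -263.7, 223.5]
ee_rot: [180.0, -0.2, 158.2]
wrist_force: [1.0, -0.6, -0.5]
width: 0.1
[ 403.76 -263.68  223.52] [179.97  -0.2  158.2 ] [ 0.97 -0.64 -0.46] cm: [-14.52  -0.06  10.4 ] toolx [-0.928  0.371  0.004]
top p1 n 1263 tilt deg xy [0.11 0.  ] z 130.15 btn 136.74 109
top p2 n 1229 tilt deg xy [ 0.15 -0.13] z 130.36 btn 136.76 106
top p3 n 1243 tilt deg xy [-0.06  0.06] z 130.31 btn 136.98 112
top p4 n 1233 tilt deg xy [ 0.1  -0.01] z 130.24 btn 136.48 111
scene p1 n 740 tilt deg xy [ 0.11 -0.21] z 128.77 btn 135.36 65
scene p2 n 714 tilt deg xy [ 0.16 -0.13] z 128.93 btn 135.58 65
scene p3 n 575 tilt deg xy [-0.03 -0.18] z 129.2 btn 135.77 49
scene p4 n 506 tilt deg xy [ 0.5 -0.1] z 129.11 btn 135.27 46
changed [(7, 15), (8, 14), (8, 15), (8, 16), (9, 13), (9, 14), (9, 15), (9, 16), (9, 17), (10, 7), (10, 8), (10, 13), (10, 15), (10, 16), (10, 17), (11, 3), (11, 4), (11, 5), (11, 6), (11, 7), (11, 8), (11, 9), (11, 10), (11, 11), (11, 12), (11, 13), (11, 16), (12, 7), (12, 8), (12, 9), (12, 10), (12, 11), (12, 12), (12, 13), (12, 14), (12, 15), (13, 9), (13, 10), (13, 11), (13, 12), (13, 13), (13, 14), (13, 15), (13, 17)]
```

View pics/t11.png

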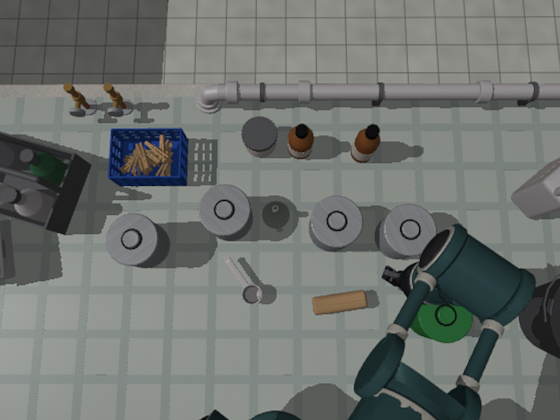

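View pics/s12.png

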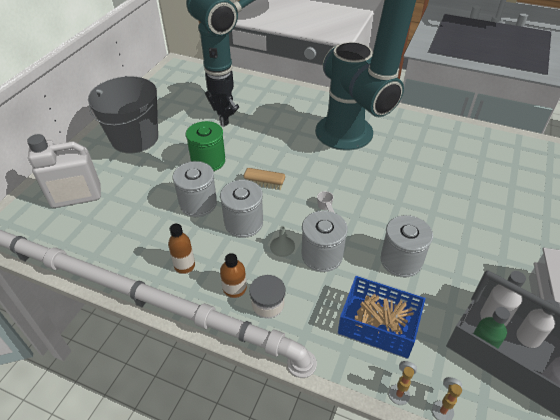

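All four lids are level at 130.1–130.4 mm with their buttons up. The canisters, still at (131,239), (224,209), (337,220) and (410,229) in the top view, haven't moved, and the arm is clear. I'm handing the job in.

```bash
python3 -m handwheel '[[[0,0,0,0,0,0,1],[0,0,0,0,0,0,1],[0,0,0,0,0,0,1],[0,0,0,0,0,0,1],[0,0,0,0,0,0,1]]]'; python3 -c "
from workcell import ticket;print(ticket.sign_off())"
```

```text
t: 17.85
eef_pos: [408.2, -266.0, 224.2]
ee_rot: [180.0, -0.0, 158.2]
wrist_force: [-0.2, 0.0, 0.6]
width: -0.3
the job is handed in; nothing more can be done
None
```

The loose lid is now fully home and level. It was on the canister at about (538, -318), and I handed the job in at 17.9 s.

- **Finding it:** The top camera showed that lid about 5 mm higher than the other three, so I pressed its edge first. At 2 to 3.6 N (a little over the suggested 3 N) it tipped about 4.8°, and it levelled when let go. I did not touch the other three lids or their buttons.
- **Closing it:** I pushed its button with up to about 20 N. The lid slid home at about 11 N vertical, less than the 13 to 18 N you gave, until it hit its stop.
- **Last check:** In the top view all four lids are level within 0.2° at 130.2 to 130.4 mm, and all four buttons are up. The scene camera agrees to about 1.5 mm in height. It read 0.5° tilt on the pressed lid and 0.2° or less on the others. Nothing has visibly moved, and the arm was clear with about zero force.

One reading disagreed: the fingertips were about 35 mm higher than the reported TCP and `tips_ahead` imply. I went by the cameras and contact force instead, and the first contact confirmed them.

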